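Fit the battery and snap the cap onto a curing-tank logger

ROBOT

A 6-joint arm with a two-finger parallel gripper is mounted at the origin on the work surface. World frame = base frame: x ahead of the robot, y to its left, z up, the work surface at z = 0. Lengths are in m, angles in rad, forces in N, time in s.
With the tool pointing down it reaches from about 0.35 to 0.975 m from the base axis. Payload 17.4 kg.
Tool frame: the origin (TCP) lies at the very end of the fingers, on their centre line; the grasp point (between the pads) lies 19 mm behind it (arm.grip_depth is the distance from the TCP to the grasp point, in m); x points along the fingers, y is the direction in which the jaws open and shut, and the axes are right-handed (so a half turn about x gives the same grasp; the last joint's range is limited). The gripper opens to 85 mm and grips with 20 to 120 N. Pads are 22 mm wide; open, the fingers measure 114 mm over their backs; the gripper's body (76 mm by 85 mm) begins 54 mm behind the grasp point. The pads swing forward as they close: fully open they stand 13 mm farther back than shut.
Start: joints at [1.307, 0.116, 1.442, -0, 1.584, -0.038], TCP at [0.151, 0.658, 0.231] pointing down, gripper open.
Joint ranges: [-2.83, 2.83], [-0.83, 2.19], [0.07, 2.5], [-1.14, 4.28], [0.01, 3], [-2.97, 2.97]. Speed limits (rad/s): [1.89, 1.89, 2.22, 3.14, 3.14, 3.14].

INTERFACE

Orientations are given as a rotation vector (axis times angle).
In Python, from cell import arm, read_camera, camera_params, order, models gives the robot as it stands. The module is installed in compiled form; this text tells all that it offers.
- The arm moves only by the tool jog_arm, never from a script. Its argument "deltas" is a list of rows, each a list of 6 numbers: the shift along the tool's x, y, z in m, then the turn, a rotation vector about the tool's x, y, z in degrees. In form: [[x, y, z, wx, wy, wz], ...]. A call has 1 to 20 rows; each row is the pose to reach, as a shift and turn from the pose commanded when the call began, along the tool's axes at that moment; what a row does not reach only later rows make up. A row lasts 1/12 s, in which the tool goes at most 41.7 mm and 7.16 degrees, less where a joint would pass 70% of its speed; a pose out of reach is approached as far as the arm can. A call with a gripper value outside its range is refused whole. "fingers" is the closure, from 0 (fully open) to 1 (shut), set as the call begins (left out, the last holds). The fingers move at their own pace and stop on an object; "squeeze" is the grip in N (left out, the last holds). Time passes only in rows, so rows that repeat a pose let the fingers close. It gives the time, the measured TCP pose, the force and the opening at its end, in the units of the state.
- arm.get_obs(): the state, without advancing time (a new reading comes with each control period).
- read_camera(name): name is "scene" or "top"; returns the picture (480x640x3 uint8, blue, green, red); there is no depth.
- camera_params(name): a dict with "K" (3x3 intrinsics, pixels), "rvec" (rotation vector, rad) and "tvec" (3), from world to camera coordinates, as OpenCV has them. Camera axes: x right, y down, z forward; pixel columns grow to the right and rows downward; lengths in m; the calibration is good to about 2 mm. A picture is of the moment at which its call begins. camera_params takes no time and is no camera call.
- order.job_done(): hands the job in, once; it reports no verdict.
Trained networks look in the newest picture that a camera, given by its name, has taken for a name from the list of things; names that differ only in an ending like _2 or _b are one class to them, and where a whole thing is asked for, a point or a joint stands for the part that bears it (a point fixed in the world has none). Each returns a list of dicts, best first, with "p" (0 to 1); they miss things now and then, are a little off and sometimes report something else, mostly with a low value. They report only what shows in the picture. A call takes as long as a camera call. They do not tell look-alikes from the thing itself.
- models.spot_in(name, camera): "point" ([x, y, z] in m, in world coordinates, good to about 4 mm: the middle of the surface that is visible of it).
The state is a dict: "t": time; "joint_positions": joint angles; "joint_vel": joint speeds; "joint_torque": joint torques, N m; "tcp_pos": TCP position; "eef_rot": TCP orientation; "wrist_force": force on the tool from outside, world axes, zero at the start; "wrist_torque": the same for the moment, N m; "grip_width": finger opening in m.
Only numpy, scipy, OpenCV 4.12 (cv2) and the standard library are available. Lean on these libraries where they do the work, as an engineer would, in place of code of your own. Each camera call takes 0.05 s, during which the arm holds its last target. There are 200 camera calls.

TASK

Make the curing-tank temperature logger ready for the water: push its battery cartridge down into the recess in the logger's neck until it is flush with the top, then press the snap cap over the neck until it clicks. Do not ease off after the click: keep pressing the cap firmly down, squeezing its sealing ring, and finish while still pressing it. Leave the other things on the bench where they are.

Things in the scene. Friction and masses are not known exactly. Their poses are not given: they have to be found in the camera images.
- logger: curing-tank temperature logger, fixed: grey round pot (80 mm diameter, its shoulder 34 mm above the bench) on a stainless foot plate 150 x 110 x 8 mm, long along x. On the pot a round neck, 52 mm diameter, from 34 to 50 mm height, top edge chamfered to 46 mm diameter. Origin: centre of the foot plate's underside, on the bench; z up
- recess_mouth (a point): centre of the battery recess's mouth in the flat top of the logger's neck, 50 mm above the bench. Recess 33 mm along x, 23 mm along y, 28 mm deep. A springy brass leaf on each long wall centres the cartridge and rubs on it: it does not fall home, but needs a push of some 2 to 6 N all the way, until it stops hard on the floor
- barbs (a point): on the axis of the neck at the height of the barbs' lower edges, 40.5 mm above the bench. Four springy steel tabs stand in the neck at +x, +y, -x, -y (8 mm wide); their barbs reach out to 60 mm diameter at 40 to 41 mm height and slope in to 51 mm diameter at 49.5 mm height
- cartridge_center (a point): centre (14 mm above its underside) of the battery cartridge: white plastic block, 30 mm along its x, 20 mm along its y, 28 mm tall, 65 g, brass strips on its long faces. It stands upright on the bench, as it goes into the recess (either way round about the vertical). Home, its top is flush with the neck's top, its centre 36 mm above the bench
- cap_center (a point): centre (20 mm above its open rim) of the logger's snap cap, standing rim down on the bench: grey plastic, round, 69 mm diameter, 22 mm tall, 60 g, with a straight grip ridge across its flat top, 46 mm along x, 14 mm wide along y, 18 mm tall (40 mm in all). Inside the rim a lip (55 mm bore, 2.5 mm high) passes over the neck and snaps under the barbs; any yaw fits
- cap_rim (a point): centre of the cap's open rim. Pressing the cap on, resistance starts when the rim is about 46 mm above the bench, rises to a peak of some 8 to 16 N at about 40 mm, then drops at the click, when the barbs spring out over the lip and draw the cap down to about 38 mm; at 37 mm the rim meets the sealing ring
- seal: black rubber sealing ring round the foot of the neck, 56 mm inner, 67 mm outer diameter, its top 37 mm above the bench; the cap's rim presses on it. It yields by at most 2.5 mm: 2 N to start, then about 4 N per mm. Origin at the centre of its underside, 34 mm above the bench (moves down with the squeeze)
- specimen: concrete test cylinder, 50 mm diameter, 100 mm tall, standing; origin at the centre of its underside; a bystander, to be left alone
- mould: empty black plastic cylinder mould, 56 mm diameter, 104 mm tall, open at the top, standing; origin at the centre of its underside; a bystander, to be left alone
- tin: round aluminium sample tin with lid, 63 mm diameter, 40 mm tall; origin at the centre of its underside; a bystander, to be left alone
- caliper: digital caliper lying flat, 230 x 70 x 15 mm, long along its x; origin on its underside near the middle of the beam; a bystander, to be left alone
- label_roll: roll of blank paper labels lying flat, 76 mm diameter, 30 mm tall, 40 mm hole; origin at the centre of its underside; a bystander, to be left alone
- mortar_cube: mortar test cube, 50 mm; origin at the centre of its underside; a bystander, to be left alone
Mind the look-alikes: they are no part of the job. What is shaped like the part that bears cap_center but blue is not meant.

How it is judged:
On the way, in this order (a step that is already met when the one before it is completed fails the run):
1. the battery cartridge is flush in the recess (x of cartridge_center in the frame of logger between -0.003 and 0.003 m and y of cartridge_center in the frame of logger between -0.003 and 0.003 m and z of cartridge_center in the frame of logger between 0.034 and 0.0378 m and angle between cartridge_center's own z axis and vertical below 0.09 rad), for 0.2 s.
2. the cap has clicked under the four barbs (all of step 1 and x of cap_center in the frame of logger between -0.003 and 0.003 m and y of cap_center in the frame of logger between -0.003 and 0.003 m and z of cap_center in the frame of logger between 0.052 and 0.0577 m and angle between cap_center's own z axis and vertical below 0.06 rad), for 0.2 s.
At the end, for the whole second after the job is handed in: cartridge in the recess, centred to 3 mm, upright, at most 1.8 mm proud of the neck; cap level and centred (3 mm) on the neck, snapped below the barbs, its rim under 37.7 mm above the bench; the robot still presses, so that the cap bears on the sealing ring with more than 4 N (all of step 2 and contact force between seal and anything else above 4 N); the arm keeps its last pose, push and grip.
It fails at once if another thing on the bench is shifted by more than 30 mm (distance of any of specimen, mould, tin, caliper, label_roll, mortar_cube from where it was at the start of the episode above 0.03 m).
It also fails if it takes over 72 s, if anything falls off the work surface, if the arm or the gripper's body presses on something with over 40 N, if the wrist force passes 120 N, or if a joint passes its speed limit or range.

## Working session

There is one attempt and no reset: what is moved stays moved. The work goes in short steps, Python scripts to look and compute and a tool call to move; the robot and the scene stay as the last step left them, time stands still between calls to the robot, and variables do not carry over. Pictures are saved under pics/ and viewed, about 8 in all and at most 12, crops included, and the job is handed in when it is done.

Besides the shell and the picture viewer there is one more tool, called as name(argument=value, ...) on one line, values as JSON. jog_arm: Moves the arm, as the interface text tells. Its arguments: {"type":"object","properties":{"deltas":{"type":"array"},"fingers":{"type":"number"},"squeeze":{"type":"number"}},"required":["deltas"]}

```bash
mkdir -p pics
python3 - <<'E'
from cell import arm, read_camera, camera_params, models
import cv2,numpy as np
for c in("scene","top"):
    cv2.imwrite(f"pics/{c}0.png",read_camera(c))
    p=camera_params(c);R=cv2.Rodrigues(np.array(p["rvec"]))[0];print(c,np.round(p["K"],1).tolist(),"pos",np.round(-R.T@np.array(p["tvec"]).ravel(),3), np.round(R,2).tolist())
    for n in("logger","cartridge_center","cap_center","specimen","mould","tin","caliper","label_roll","mortar_cube"):
        print(n,[(np.round(d["point"],3).tolist(),round(d["p"],2)) for d in models.spot_in(n,c)][:3])
o=arm.get_obs();print({k:np.round(v,3).tolist() for k,v in o.items()})
E
```

```text
scene [[503.4, 0.0, 316.2], [0.0, 503.4, 225.3], [0.0, 0.0, 1.0]] pos [1.365 0.432 0.864] [[-0.47, 0.88, -0.01], [0.58, 0.3, -0.76], [-0.67, -0.36, -0.65]]
logger [([0.566, 0.023, 0.009], 0.96)]
cartridge_center [([0.475, 0.247, 0.024], 0.64)]
cap_center [([0.428, -0.128, 0.02], 0.97), ([0.512, -0.228, 0.027], 0.91), ([0.609, -0.136, 0.022], 0.84)]
specimen [([0.709, 0.301, 0.079], 0.73)]
mould [([0.728, -0.232, 0.072], 0.84), ([0.509, -0.23, 0.024], 0.7)]
tin [([0.748, 0.025, 0.039], 0.75)]
caliper [([0.482, 0.434, 0.001], 0.57)]
label_roll [([0.418, -0.413, 0.026], 0.6), ([0.51, -0.229, 0.025], 0.21)]
mortar_cube [([0.585, -0.4, 0.039], 0.83), ([0.47, 0.251, 0.022], 0.19)]
top [[434.5, 0.0, 322.3], [0.0, 434.5, 242.6], [0.0, 0.0, 1.0]] pos [ 0.385 -0.012  0.99 ] [[-0.0, -1.0, -0.03], [-0.98, 0.01, -0.2], [0.2, 0.03, -0.98]]
logger [([0.543, 0.008, 0.006], 0.71)]
cartridge_center [([0.464, 0.246, 0.025], 0.49), ([0.719, -0.246, 0.063], 0.25)]
cap_center [([0.379, -0.235, 0.022], 0.92), ([0.414, -0.134, 0.024], 0.85), ([0.609, -0.311, 0.021], 0.79)]
specimen [([0.683, 0.288, 0.1], 0.75)]
mould [([0.721, -0.251, 0.064], 0.7)]
tin [([0.738, 0.015, 0.041], 0.73)]
caliper [([0.476, 0.429, 0.004], 0.94)]
label_roll [([0.41, -0.412, 0.033], 0.9), ([0.541, 0.01, 0.008], 0.53)]
mortar_cube [([0.572, -0.412, 0.052], 0.77)]
{'t': 1.0, 'joint_positions': [1.307, 0.116, 1.442, -0.0, 1.584, -0.038], 'joint_vel': [0.0, 0.003, 0.001, -0.001, -0.0, 0.002], 'joint_torque': [0.003, -73.173, -63.269, 0.0, 0.0, -0.0], 'tcp_pos': [0.151, 0.658, 0.231], 'eef_rot': [0.177, 1.564, -0.177], 'wrist_force': [0.294, -0.801, 0.374], 'wrist_torque': [0.046, 0.061, 0.031], 'grip_width': 0.085}
```

View pics/top0.png

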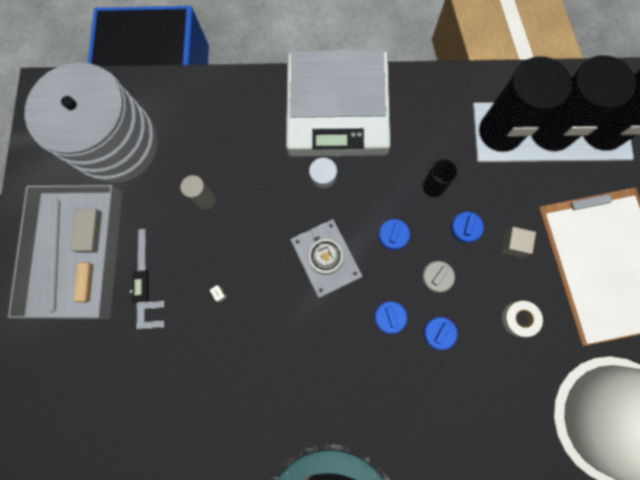

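View pics/scene0.png

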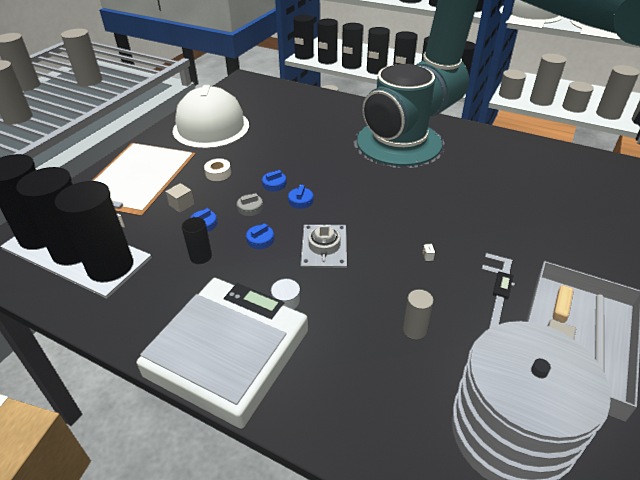

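The pictures show the grey cap at top (439,277), the logger at (326,256) and the cartridge at (218,293). Four blue decoy caps surround the grey one. Next I'll zoom in on these three.

```bash
cat > h.py <<'E'
import cv2,numpy as np
from cell import arm,read_camera,camera_params,models
def cam(c):
    p=camera_params(c);return np.array(p["K"]),np.array(p["rvec"],float).ravel(),np.array(p["tvec"],float).ravel()
def proj(c,P):
    K,r,t=cam(c);return cv2.projectPoints(np.array(P,float).reshape(-1,1,3),r,t,K,None)[0].reshape(-1,2)
def back(c,uv,z):
    K,r,t=cam(c);R=cv2.Rodrigues(r)[0];o=-R.T@t
    d=(R.T@np.linalg.inv(K)@np.c_[np.array(uv,float).reshape(-1,2),np.ones(len(np.array(uv).reshape(-1,2)))].T).T
    return o+d*((z-o[2])/d[:,2])[:,None]
def crop(im,cx,cy,w,h,s):
    # tile s*w x s*h, crop centre cx,cy ; px = x0+ (u+.5)/s-.5
    x0,y0=int(cx-w/2),int(cy-h/2)
    t=cv2.resize(im[y0:y0+h,x0:x0+w],None,fx=s,fy=s,interpolation=cv2.INTER_CUBIC)
    for i in range(0,w,10):cv2.putText(t,str(x0+i),(i*s,8),0,.3,(0,255,255),1);cv2.line(t,(i*s,10),(i*s,16),(0,255,255),1)
    for i in range(10,h,10):cv2.putText(t,str(y0+i),(0,i*s),0,.3,(0,255,0),1);cv2.line(t,(18,i*s),(24,i*s),(0,255,0),1)
    return t
E
python3 - <<'E'
from h import *
a=cv2.imread("pics/top0.png");b=cv2.imread("pics/scene0.png")
r1=np.hstack([crop(a,326,257,80,80,4)[:300],crop(a,218,293,30,37,8)[:300],crop(a,439,277,48,60,5)])[:, :800]
r2=np.hstack([crop(b,324,243,80,75,4),crop(b,429,252,30,38,8)[:300],crop(b,249,204,48,60,5)])[:, :800]
cv2.imwrite("pics/m1.png",np.vstack([r1,r2]))
E
```

```text
Traceback (most recent call last):
ValueError: all the input array dimensions except for the concatenation axis must match exactly, but along dimension 0, the array at index 0 has size 300 and the array at index 1 has size 296
```

Run:
```python
from h import *
a=cv2.imread("pics/top0.png");b=cv2.imread("pics/scene0.png")
r1=np.hstack([crop(a,326,257,80,75,4),crop(a,218,293,30,38,8)[:300],crop(a,439,277,48,60,5)])[:, :800]
r2=np.hstack([crop(b,324,243,80,75,4),crop(b,429,252,30,38,8)[:300],crop(b,249,204,48,60,5)])[:, :800]
cv2.imwrite("pics/m1.png",np.vstack([r1,r2]))
```

```text
(no output)
```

View pics/m1.png

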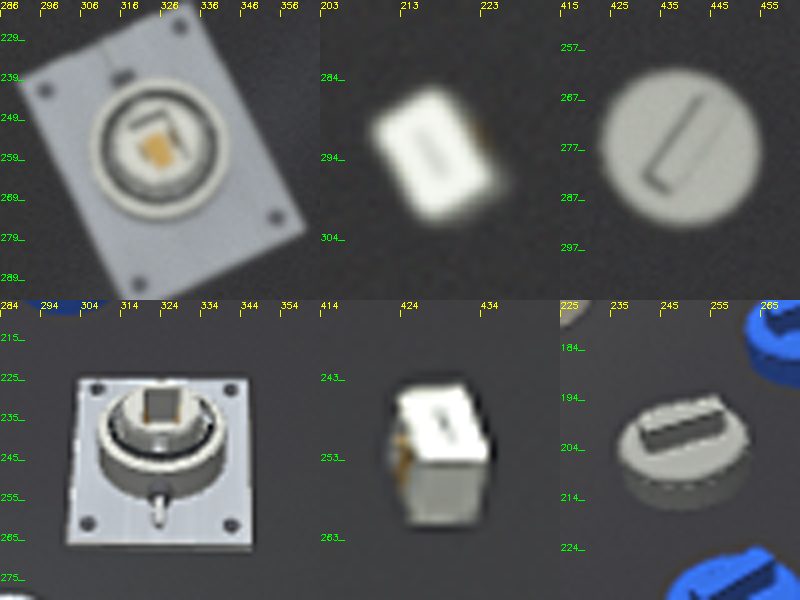

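```bash
cat > fit.py <<'E'
from h import *
from scipy.optimize import minimize
S=8
def box(lx,ly,z0,z1): return np.array([[sx*lx/2,sy*ly/2,z] for sx in(-1,1) for sy in(-1,1) for z in(z0,z1)])
def cyl(d,z0,z1):
    a=np.linspace(0,2*np.pi,48,endpoint=False);return np.array([[d/2*np.cos(q),d/2*np.sin(q),z] for q in a for z in(z0,z1)])
MOD=dict(logger=[box(.15,.11,0,.008),cyl(.08,0,.034),cyl(.052,.034,.05)],cart=[box(.03,.02,0,.028)],cap=[cyl(.069,0,.022),box(.046,.014,.022,.040)])
def mask(c,parts,x,y,yaw,roi,z=0):
    x0,y0,w,h=roi;m=np.zeros((h*S,w*S),np.uint8)
    R=np.array([[np.cos(yaw),-np.sin(yaw),0],[np.sin(yaw),np.cos(yaw),0],[0,0,1]])
    for P in parts:
        uv=(proj(c,P@R.T+[x,y,z])-[x0-.5,y0-.5])*S-.5
        cv2.fillConvexPoly(m,cv2.convexHull(np.round(uv*16).astype(np.int32)),255,shift=4)
    return cv2.resize(m,(w,h),interpolation=cv2.INTER_AREA)/255.
def fit(im,c,name,p0,roi,lo,hi,soft=True,z=0):
    x0,y0,w,h=roi
    g=im[y0:y0+h,x0:x0+w].astype(float).mean(2) if im.ndim==3 else im[y0:y0+h,x0:x0+w]
    tgt=np.clip((g-lo)/(hi-lo),0,1)
    f=lambda p:((mask(c,MOD[name],*p,roi,z)-tgt)**2).sum()
    p0=np.array(p0,float)
    r=minimize(f,p0,method="Nelder-Mead",options=dict(initial_simplex=np.vstack([p0,p0+[.008,0,0],p0+[0,.008,0],p0+[0,0,.2]]),xatol=1e-4,fatol=1e-3,maxiter=300))
    return r.x,r.fun,tgt.sum()
E
python3 - <<'E'
from fit import *
a=cv2.imread("pics/top0.png");b=cv2.imread("pics/scene0.png")
for c,im,R in(("top",a,dict(logger=(284,212,86,92),cart=(203,278,30,34),cap=(420,257,38,40))),("scene",b,dict(logger=(292,216,62,58),cart=(416,238,26,32),cap=(230,188,38,32)))):
  for n,p0,lo,hi in(("logger",(.55,.01,.4),50,90),("cart",(.465,.245,.5),50,120 ),("cap",(.5,-.24,-.6),50,100)):
    if n=="logger":
      Q=[fit(im,c,n,(.55,.01,y),R[n],lo,hi) for y in(-.5,0,.5,1.)]
    else: Q=[fit(im,c,n,(p0[0],p0[1],y),R[n],lo,hi) for y in(-1,-.5,0,.5,1,1.5)]
    q=min(Q,key=lambda q:q[1]);print(c,n,np.round(q[0],4),round(np.degrees(q[0][2]),1),[round(float(t),1) for t in q[1:]])
# cap ridge from picks
p=back("top",[[443,266.5],[432,284.5]],.022);print("ridge base",p.round(4));d=p[0]-p[1];print(np.degrees(np.arctan2(d[1],d[0])))
p=back("scene",[[240.5,201.5],[257.5,198]],.04);
p=back("scene",[[242,204.5],[258.5,200.5]],.022);d=p[0]-p[1];print("scene",p.round(4),np.degrees(np.arctan2(d[1],d[0])))
E
```

```text
top logger [0.5476 0.0071 0.4461] 25.6 [298.2, 4009.4]
top cart [0.4659 0.2528 0.5081] 29.1 [11.8, 240.7]Traceback (most recent call last):
  File "<stdin>", line 7, in <module>
  File "fit.py", line 21, in fit
    r=minimize(f,p0,method="Nelder-Mead",options=dict(initial_simplex=np.vstack([p0,p0+[.008,0,0],p0+[0,.008,0],p0+[0,0,.2]]),xatol=1e-4,fatol=1e-3,maxiter=300))
    res = _minimize_neldermead(fun, x0, args, callback, bounds=bounds,
                               **options)
    fxcc = func(xcc)
    fx = function(np.copy(x), *(wrapper_args + args))
  File "fit.py", line 19, in <lambda>
    f=lambda p:((mask(c,MOD[name],*p,roi,z)-tgt)**2).sum()
                 ~~~~^^^^^^^^^^^^^^^^^^^^^^
  File "fit.py", line 12, in mask
    uv=(proj(c,P@R.T+[x,y,z])-[x0-.5,y0-.5])*S-.5
        ~~~~^^^^^^^^^^^^^^^^^
  File "h.py", line 6, in proj
    K,r,t=cam(c);return cv2.projectPoints(np.array(P,float).reshape(-1,1,3),r,t,K,None)[0].reshape(-1,2)
          ~~~^^^
  File "h.py", line 4, in cam
    p=camera_params(c);return np.array(p["K"]),np.array(p["rvec"],float).ravel(),np.array(p["tvec"],float).ravel()
ValueError: time passes only in moves, steps and waits
```

```bash
sed -i 's/^def cam(c):/import functools\n@functools.cache\ndef cam(c):/' h.py
cat > run1.py <<'E'
from fit import *
a=cv2.imread("pics/top0.png");b=cv2.imread("pics/scene0.png")
for c,im,R in(("top",a,dict(logger=(284,212,86,92),cart=(203,278,30,34),cap=(420,257,38,40))),("scene",b,dict(logger=(292,216,62,58),cart=(416,238,26,32),cap=(230,188,38,32)))):
  for n,p0,lo,hi in(("logger",(.55,.01,.4),50,90),("cart",(.465,.25,.5),50,120 ),("cap",(.5,-.24,-.6),50,100)):
    ys=(.3,.5) if n=="logger" else(-1,-.5,0,.5,1)
    q=min([fit(im,c,n,(p0[0],p0[1],y),R[n],lo,hi) for y in ys],key=lambda q:q[1]);print(c,n,np.round(q[0],4),round(np.degrees(q[0][2]),1),[round(float(t),1) for t in q[1:]])
for c,uv in(("top",[[443,266.5],[432,284.5]]),("scene",[[242,204.5],[258.5,200.5]])):
  p=back(c,uv,.022);d=p[0]-p[1];print(c,p.round(4),np.degrees(np.arctan2(d[1],d[0])))
E
python3 run1.py
```

```text
top logger [0.5473 0.0083 0.4517] 25.9 [298.1, 4009.4]
top cart [0.4662 0.2528 0.54  ] 30.9 [11.7, 240.7]
top cap [ 0.5029 -0.2457  0.0904] 5.2 [23.8, 908.1]
scene logger [0.5454 0.0078 0.4507] 25.8 [332.5, 2526.7]
scene cart [0.463  0.2503 0.5549] 31.8 [28.7, 298.1]
scene cap [ 0.5003 -0.244  -0.629 ] -36.0 [116.9, 642.1]
top [[ 0.5232 -0.2544  0.022 ]
 [ 0.4831 -0.228   0.022 ]] -33.321202807319565
scene [[ 0.5221 -0.252   0.022 ]
 [ 0.4872 -0.2217  0.022 ]] -40.92883406191923
```

```bash
cat > go.py <<'E'
from h import *
from scipy.spatial.transform import Rotation as Ro
def pose():
    o=arm.get_obs();return np.array(o["tcp_pos"]),Ro.from_rotvec(o["eef_rot"]),o
def delta(p,yaw=None):  # target tcp (world), yaw of tool y axis in deg (mod 180)
    t,R,o=pose();M=R.as_matrix();cur=np.degrees(np.arctan2(M[1,1],M[0,1]))
    if yaw is None: yaw=cur
    d=(yaw-cur+90)%180-90; y=np.radians(cur+d)
    Y=np.array([np.cos(y),np.sin(y),0]);X=np.array([0,0,-1.]);T=Ro.from_matrix(np.c_[X,Y,np.cross(X,Y)])
    return np.r_[(R.inv().apply(np.array(p)-t)*1000).round(1),np.degrees((R.inv()*T).as_rotvec()).round(2)],round(cur,2)
E
python3 -c "
from go import *
print(pose()[1].as_matrix().round(3).tolist())
print(delta((.4645,.2515,.12),121)); print(delta((.4645,.2515,.12),-59))
print(delta((.5465,.008,.12),115.8));print(delta((.5015,-.245,.12),56))"
```

```text
[[-0.0, 0.224, 0.975], [-0.0, 0.975, -0.224], [-1.0, -0.0, 0.0]]
(array([ 111.3 , -325.9 ,  396.4 ,  -43.94,   -0.  ,    0.  ]), np.float64(77.06))
(array([ 111.3 , -325.9 ,  396.4 ,  -43.94,   -0.  ,    0.  ]), np.float64(77.06))
(array([ 111.3 , -544.9 ,  530.8 ,  -38.74,   -0.  ,    0.  ]), np.float64(77.06))
(array([ 111.3 , -801.5 ,  543.6 ,   21.06,    0.  ,    0.  ]), np.float64(77.06))
```

jog_arm(deltas=[[0.111,-0.326,0.396,-44,0,0],[0.111,-0.326,0.396,-44,0,0],[0.111,-0.326,0.396,-44,0,0],[0.111,-0.326,0.396,-44,0,0],[0.111,-0.326,0.396,-44,0,0],[0.111,-0.326,0.396,-44,0,0],[0.111,-0.326,0.396,-44,0,0],[0.111,-0.326,0.396,-44,0,0],[0.111,-0.326,0.396,-44,0,0],[0.111,-0.326,0.396,-44,0,0],[0.111,-0.326,0.396,-44,0,0],[0.111,-0.326,0.396,-44,0,0],[0.111,-0.326,0.396,-44,0,0],[0.111,-0.326,0.396,-44,0,0],[0.111,-0.326,0.396,-44,0,0],[0.111,-0.326,0.396,-44,0,0],[0.111,-0.326,0.396,-44,0,0],[0.111,-0.326,0.396,-44,0,0]], fingers=0, squeeze=25)

```text
t: 2.5
tcp_pos: [0.4637, 0.2524, 0.1206]
eef_rot: [-0.426, 1.528, 0.426]
wrist_force: [0.4, 0.9, -0.7]
grip_width: 0.0855
```

```bash
python3 -c "
from go import *
print(delta((.4645,.2515,.014),121))"
```

```text
(array([ 1.066e+02, -1.200e+00,  2.000e-01,  1.500e-01,  3.000e-02,
       -0.000e+00]), np.float64(121.15))
```

jog_arm(deltas=[[0.04,-0.001,0,0,0,0],[0.08,-0.001,0,0,0,0],[0.107,-0.001,0,0,0,0],[0.107,-0.001,0,0,0,0],[0.107,-0.001,0,0,0,0]])

```text
t: 2.92
tcp_pos: [0.4639, 0.251, 0.0131]
eef_rot: [-0.426, 1.531, 0.426]
wrist_force: [0.2, 0.6, 0.2]
grip_width: 0.0852
```

jog_arm(deltas=[[0,0,0,0,0,0],[0,0,0,0,0,0],[0,0,0,0,0,0],[0,0,0,0,0,0],[0,0,0,0,0,0],[0,0,0,0,0,0],[0,0,0,0,0,0],[0,0,0,0,0,0],[0,0,0,0,0,0],[0,0,0,0,0,0],[0,0,0,0,0,0],[0,0,0,0,0,0]], fingers=1, squeeze=30)

```text
t: 3.92
tcp_pos: [0.4649, 0.2507, 0.0141]
eef_rot: [-0.425, 1.528, 0.425]
wrist_force: [-1.7, -0.6, 6.4]
grip_width: 0.0193
```

jog_arm(deltas=[[-0.03,0,0,0,0,0],[-0.06,0,0,0,0,0],[-0.1,0,0,0,0,0],[-0.1,0,0,0,0,0]])

```text
t: 4.25
tcp_pos: [0.467, 0.2517, 0.1211]
eef_rot: [-0.423, 1.52, 0.426]
wrist_force: [0.2, -0.8, 1.1]
grip_width: 0.0191
```

```bash
python3 -c "
from go import *
print(delta((.5465,.008,.085),115.8))"
```

```text
(array([ 3.580e+01, -2.498e+02, -5.790e+01,  5.260e+00,  5.200e-01,
        3.000e-02]), np.float64(121.06))
```

jog_arm(deltas=[[0.001,-0.03,-0.007,1,0,0],[0.002,-0.07,-0.016,2,0,0],[0.003,-0.11,-0.025,3,0,0],[0.004,-0.15,-0.034,4,0,0],[0.005,-0.19,-0.044,5.3,0,0],[0.02,-0.23,-0.053,5.3,0,0],[0.036,-0.25,-0.058,5.3,0,0],[0.036,-0.25,-0.058,5.3,0,0],[0.036,-0.25,-0.058,5.3,0,0],[0.036,-0.25,-0.058,5.3,0,0]])

```text
t: 5.08
tcp_pos: [0.5439, 0.0069, 0.0777]
eef_rot: [-0.352, 1.542, 0.353]
wrist_force: [0.7, 1.1, -0.7]
grip_width: 0.0193
```

Run:
```python
from go import *
a=read_camera("top");b=read_camera("scene");cv2.imwrite("pics/top1.png",a);cv2.imwrite("pics/scene1.png",b)
p,R,o=pose();print(p.round(4),delta(p)[1],o["wrist_force"].round(1))
cv2.imwrite("pics/m2.png",np.hstack([crop(a,326,250,50,75,8),crop(b,324,232,50,75,8)]))
```

```text
[0.5441 0.0075 0.0781] 115.83 [ 1.3  0.1 -0.4]
```

View pics/m2.png

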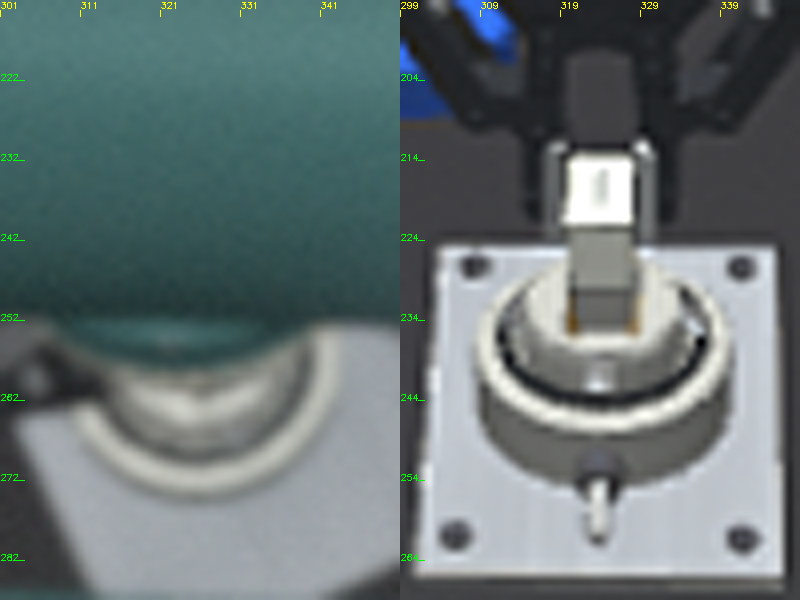

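The scene view shows the held cartridge (top face u 319–328, v 213–222) above the recess mouth (u 319–329, v about 230–235). The arm hides the recess in the top view. I'll fit both in the scene camera to get the relative offset.

```bash
cat > run2.py <<'E'
from fit import *
def filled(im,lo,hi):
    g=im.astype(float).mean(2);t=np.clip((g-lo)/(hi-lo),0,1)
    cs=cv2.findContours((t>.5).astype(np.uint8),cv2.RETR_EXTERNAL,cv2.CHAIN_APPROX_NONE)[0]
    m=np.zeros(g.shape,np.uint8);cv2.drawContours(m,[c for c in cs if cv2.contourArea(c)>300],-1,1,-1)
    m=cv2.erode(m,np.ones((3,3)));t[m>0]=1;return t
MOD["top"]=[box(.03,.02,.028,.028)]
for c,f,roi in(("top","top0",(284,212,86,92)),("scene","scene0",(292,222,62,52))):
    t=filled(cv2.imread(f"pics/{f}.png"),50,150)
    if c=="scene": t[:218]=0
    q=fit(t,c,"logger",(.5465,.008,.45),roi,0,1);print(c,"logger",q[0].round(4),np.degrees(q[0][2]).round(1),round(q[1],1),round(q[2]))
im=cv2.imread("pics/scene1.png");print(im[210:226,324].mean(1).round().tolist(), im[218,316:333].mean(1).round().tolist())
for lo in(150,180):
    q=fit(im,"scene","top",(.544,.0075,.45),(315,209,18,18),lo,250,z=.064);print("cart top",q[0].round(4),np.degrees(q[0][2]).round(1),q[1:])
# neck top ellipse + mouth projections for overlay
b=cv2.resize(im[195:275,290:355],None,fx=8,fy=8,interpolation=cv2.INTER_CUBIC)
E
python3 run2.py
```

```text
top logger [0.5482 0.0079 0.451 ] 25.8 51.2 3466
scene logger [0.5452 0.0079 0.4545] 26.0 63.6 2078
[65.0, 61.0, 46.0, 150.0, 255.0, 210.0, 206.0, 207.0, 210.0, 233.0, 255.0, 255.0, 103.0, 139.0, 141.0, 140.0] [52.0, 90.0, 96.0, 98.0, 233.0, 255.0, 254.0, 227.0, 210.0, 255.0, 255.0, 255.0, 59.0, 113.0, 103.0, 45.0, 39.0]
cart top [0.5457 0.0076 0.4689] 26.9 (np.float64(10.008010572856593), np.float64(72.73666666666666))
cart top [0.5458 0.0074 0.4778] 27.4 (np.float64(8.462889391050538), np.float64(67.1))
```

jog_arm(deltas=[[0.005,0.0004,0,0,0,0],[0.01,0.0004,0,0,0,0],[0.013,0.0004,0,0,0,0],[0.015,0.0004,0,0,0,0],[0.017,0.0004,0,0,0,0],[0.018,0.0004,0,0,0,0],[0.018,0.0004,0,0,0,0]])

```text
t: 5.77
tcp_pos: [0.5453, 0.008, 0.0617]
eef_rot: [-0.352, 1.537, 0.353]
wrist_force: [0.4, 7.4, 19.9]
grip_width: 0.0194
```

Run:
```python
from go import *
b=read_camera("scene");cv2.imwrite("pics/scene2.png",b)
p,R,o=pose();print(p.round(4),R.as_matrix().round(3).tolist(),o["wrist_force"].round(1),o["wrist_torque"].round(2))
cv2.imwrite("pics/m3.png",crop(b,324,232,50,50,12))
```

```text
[0.5453 0.008  0.0617] [[0.004, -0.435, 0.9], [0.002, 0.9, 0.435], [-1.0, -0.0, 0.005]] [ 0.5  8.1 20.1] [ 1.35  0.26 -0.09]
```

View pics/m3.png

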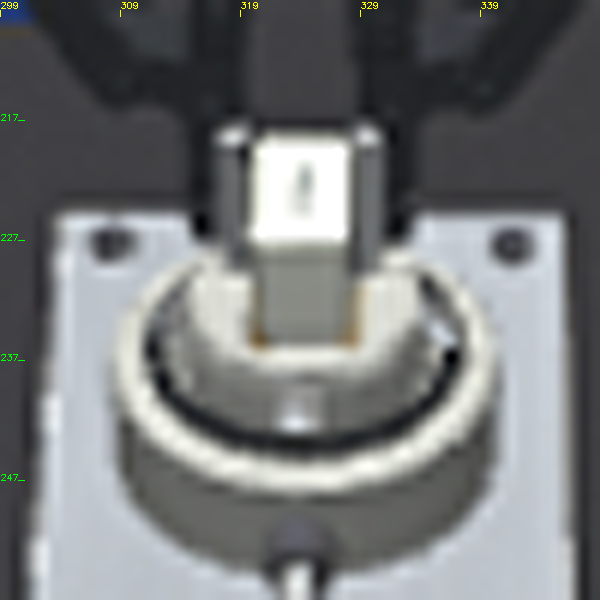

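The cartridge sits at the mouth with the wider gap on the right (+y'), and the side force points the same way. I'll lift a little, shift about +1 mm in tool y and retry.

jog_arm(deltas=[[-0.004,0.0005,0,0,0,0],[-0.004,0.001,0.0005,0,0,0],[-0.003,0.001,0.0005,0,0,0],[-0.002,0.001,0.0005,0,0,0],[-0.001,0.001,0.0005,0,0,0],[-0.001,0.001,0.0005,0,0,0]])

```text
t: 6.32
tcp_pos: [0.5444, 0.0084, 0.0615]
eef_rot: [-0.352, 1.54, 0.353]
wrist_force: [-2.8, 3.6, 15.8]
grip_width: 0.0194
```

jog_arm(deltas=[[-0.001,0,0,0,0,0],[-0.001,0.0004,0,0,0,0],[-0.0005,0.0008,0,0,0,0],[-0.0005,0.0008,0,0,0,0]])

```text
t: 6.65
tcp_pos: [0.5442, 0.0085, 0.0616]
eef_rot: [-0.354, 1.54, 0.352]
wrist_force: [1.6, -2.0, 10.9]
grip_width: 0.0197
```

jog_arm(deltas=[[0.001,0.0,0,0,0,0],[0.002,0.0,0,0,0,0],[0.002,0.0,0,0,0,0]])

```text
t: 6.9
tcp_pos: [0.5449, 0.0088, 0.0607]
eef_rot: [-0.353, 1.538, 0.352]
wrist_force: [1.5, 1.0, 19.7]
grip_width: 0.0194
```

Run:
```python
from go import *
b=read_camera("scene");cv2.imwrite("pics/scene3.png",b)
L=np.array([.5452,.0079,0]);c,s=np.cos(.453),np.sin(.453);ex=np.array([c,s,0]);ey=np.array([-s,c,0]);ez=np.array([0,0,1])
W=lambda x,y,z:L+x*ex+y*ey+z*ez
for nm,P in dict(mouthF=(.0165,0,.05),mouthB=(-.0165,0,.05),cfb=(.015,0,.05),cft0=(.015,0,.078),cbt=(-.015,0,.078),cft5=(.015,0,.073),mL=(.0165,-.0115,.05),mR=(.0165,.0115,.05),neckF=(.023,0,.05),neckL=(0,-.023,.05),neckR=(0,.023,.05),cL=(.015,-.01,.05),cR=(.015,.01,.05)).items(): print(nm,proj("scene",W(*P)).round(1)[0])
print(b[214:246,324].mean(1).round().astype(int).tolist())
print(b[214:246,321].mean(1).round().astype(int).tolist())
print("234",b[234,310:340].mean(1).round().astype(int).tolist())
cv2.imwrite("pics/m4.png",crop(b,324,228,32,32,18))
```

```text
mouthF [323.7 235.1]
mouthB [324.  226.2]
cfb [323.7 234.7]
cft0 [323.6 226. ]
cbt [323.9 217.9]
cft5 [323.6 227.6]
mL [318.9 235.1]
mR [328.4 235.2]
neckF [323.6 236.9]
neckL [314.4 230.5]
neckR [333.2 230.7]
cL [319.6 234.7]
cR [327.8 234.8]
[66, 65, 60, 58, 171, 255, 227, 196, 197, 198, 211, 247, 255, 255, 114, 131, 132, 132, 132, 133, 124, 134, 228, 197, 118, 147, 144, 160, 191, 58, 40, 122]
[67, 67, 63, 63, 179, 255, 255, 255, 255, 255, 255, 255, 255, 255, 122, 135, 135, 135, 134, 135, 124, 113, 207, 201, 139, 121, 112, 111, 107, 47, 68, 174]
234 [200, 104, 94, 120, 130, 161, 208, 219, 211, 156, 89, 124, 126, 124, 124, 124, 123, 120, 142, 200, 221, 214, 187, 125, 138, 209, 146, 116, 223, 196]
```

View pics/m4.png

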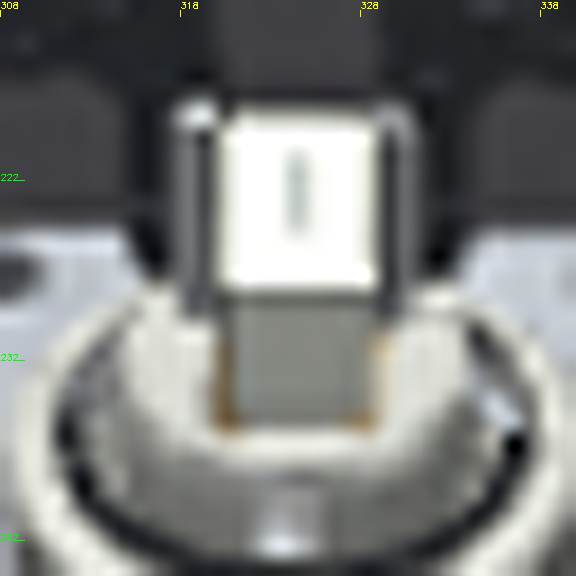

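Since the lift, the cartridge's top face has grown from 9 to 10 px deep. So it is pitched nose-down toward the camera and its rear lower edge is catching on the mouth. I'll shift it about 2 mm in +x'.

jog_arm(deltas=[[-0.004,0,0,0,0,0],[-0.004,0,0.001,0,0,0],[-0.004,0,0.002,0,0,0],[-0.002,0,0.002,0,0,0],[0,0,0.002,0,0,0],[0.001,0,0.002,0,0,0],[0.002,0,0.002,0,0,0],[0.002,0,0.002,0,0,0]])

```text
t: 7.62
tcp_pos: [0.5467, 0.0102, 0.0587]
eef_rot: [-0.352, 1.538, 0.353]
wrist_force: [1.1, 6.2, 19.6]
grip_width: 0.0194
```

jog_arm(deltas=[[-0.003,0,0,0,0,0],[-0.003,0.0005,0.001,0,0,0],[-0.002,0.0005,0.001,0,0,0],[-0.001,0.0005,0.001,0,0,0],[0,0.0005,0.001,0,0,0],[0.001,0.0005,0.001,0,0,0],[0.002,0.0005,0.001,0,0,0],[0.002,0.0005,0.001,0,0,0]])

```text
t: 8.28
tcp_pos: [0.5475, 0.0109, 0.0569]
eef_rot: [-0.353, 1.538, 0.352]
wrist_force: [1.5, 4.5, 22.3]
grip_width: 0.0192
```

Run:
```python
from go import *
b=read_camera("scene");cv2.imwrite("pics/scene4.png",b)
p,R,o=pose();print(p.round(4),o["wrist_force"].round(1),o["wrist_torque"].round(2))
for u in(321,324,327):print(b[214:240,u].mean(1).round().astype(int).tolist())
for v in(222,231,234):print(v,b[v,314:335].mean(1).round().astype(int).tolist())
```

```text
[0.5475 0.0109 0.0569] [ 2.1  3.3 22.1] [ 0.6   0.09 -0.14]
[67, 69, 68, 63, 49, 136, 255, 254, 254, 254, 254, 255, 255, 255, 255, 255, 88, 127, 129, 126, 121, 136, 205, 202, 140, 122]
[65, 66, 65, 61, 45, 157, 255, 255, 218, 220, 220, 219, 224, 247, 255, 255, 92, 123, 125, 123, 120, 126, 183, 201, 118, 147]
[67, 67, 66, 63, 48, 163, 255, 255, 255, 255, 255, 255, 255, 255, 255, 255, 98, 123, 123, 120, 115, 126, 185, 187, 137, 114]
222 [60, 38, 32, 57, 102, 83, 129, 254, 255, 253, 218, 229, 255, 255, 255, 40, 108, 81, 29, 35, 51]
231 [149, 214, 223, 202, 130, 104, 78, 127, 124, 123, 123, 121, 122, 123, 107, 85, 128, 171, 232, 203, 84]
234 [129, 161, 208, 218, 212, 156, 82, 121, 119, 120, 120, 120, 119, 115, 138, 197, 222, 215, 187, 125, 139]
```

```bash
cat > run3.py <<'E'
from go import *
from scipy.optimize import least_squares
L=np.array([.5452,.0079,0]);a=.452;ex=np.array([np.cos(a),np.sin(a),0]);ey=np.array([-np.sin(a),np.cos(a),0]);ez=np.array([0,0,1])
def half(col,idx,th):  # subpixel crossing
    return idx+(th-col[idx])/(col[idx+1]-col[idx])
def edges(im,r0,r1):
    E=[]
    for u in range(321,328):
        c=im[:,u].astype(float).mean(1);up=[i for i in range(r0,r1) if c[i]<155<=c[i+1]][0]
        dn=[i for i in range(up+4,r1) if c[i]>=190>c[i+1] and c[i+1]<150][-1]
        E.append((half(c,up,155),half(c,dn,190)))
    return np.median(E,0)
def pt(q,x,z,T): # cart-frame point relative pivot (21 mm above underside), pitch q about y'
    dx,dz=x,z-.021
    return T+ex*(dx*np.cos(q)+dz*np.sin(q))+ez*(-dx*np.sin(q)+dz*np.cos(q))
if __name__=="__main__":
  for f,T in(("scene1",(.5441,.0075,.0781)),("scene2",(.5453,.008,.0617)),("scene3",(.5449,.0088,.0607)),("scene4",(.5475,.0109,.0569))):
    im=cv2.imread(f"pics/{f}.png");e=edges(im,205,234);T=np.array(T)+[0,0,.0069]
    g=lambda p:np.r_[proj("scene",pt(p[1],-.015,.028,T+ex*p[0]))[0,1],proj("scene",pt(p[1],.015,.028,T+ex*p[0]))[0,1]]-e
    s=least_squares(g,[0,0],x_scale=[.001,.1]).x
    B=[((pt(s[1],x,0,T+ex*s[0])-L)@np.c_[ex,ey,ez]).round(4) for x in(-.015,.015)]
    print(f,e.round(2),"xoff mm %.1f pitch %.2f"%(s[0]*1000,s[1]),"bottom edges rear,front in logger:",*B)
E
python3 run3.py
```

```text
scene1 [213.04 221.44] xoff mm 0.0 pitch 0.04 bottom edges rear,front in logger: [-0.0169  0.0001  0.0646] [0.0131 0.0001 0.0635]Traceback (most recent call last):
  File "run3.py", line 18, in <module>
    im=cv2.imread(f"pics/{f}.png");e=edges(im,205,234);T=np.array(T)+[0,0,.0069]
                                     ~~~~~^^^^^^^^^^^^
  File "run3.py", line 10, in edges
    dn=[i for i in range(up+4,r1) if c[i]>=190>c[i+1] and c[i+1]<150][-1]
       ~~~~~~~~~~~~~~~~~~~~~~~~~~~~~~~~~~~~~~~~~~~~~~~~~~~~~~~~~~~~~~^^^^
IndexError: list index out of range
```

```bash
sed -i 's/c\[i+1\]<150\]\[-1\]/c[i+1]<190][0]/; s/range(up+4,r1) if c\[i\]>=190>/range(up+7,r1) if c[i]>=190>/' run3.py; python3 run3.py
```

```text
scene1 [213.04 221.44] xoff mm 0.0 pitch 0.04 bottom edges rear,front in logger: [-0.0169  0.0001  0.0646] [0.0131 0.0001 0.0635]
scene2 [217.92 226.74] xoff mm -2.1 pitch 0.08 bottom edges rear,front in logger: [-0.0186  0.      0.0489] [0.0112 0.     0.0464]
scene3 [217.86 227.46] xoff mm -2.8 pitch 0.18 bottom edges rear,front in logger: [-0.0211  0.0009  0.0495] [0.0084 0.0009 0.0443]
scene4 [218.97 229.4 ] xoff mm -5.8 pitch 0.29 bottom edges rear,front in logger: [-0.0228  0.0017  0.0479] [0.006  0.0017 0.0394]
```

The fits agree: the rear lower edge is hung on the rim (z≈49 mm) while the cartridge slides back and pitches in the grip. I'll level it on clear bench and regrip it deeper and harder.

jog_arm(deltas=[[-0.03,0,0,0,0,0],[-0.06,0,0,0,0,0],[-0.06,0,0,0,0,0],[-0.06,0,0,0,0,0]])

```text
t: 8.67
tcp_pos: [0.5464, 0.0105, 0.1156]
eef_rot: [-0.353, 1.54, 0.352]
wrist_force: [-0.3, 0.1, -1.5]
grip_width: 0.0192
```

```bash
python3 -c "
from go import *
print(pose()[0].round(4),delta((.475,.18,.017),115.8))"
```

```text
[0.5464 0.0105 0.1156] (array([ 9.850e+01,  1.838e+02,  9.200e+00, -4.000e-02,  1.000e-01,
        5.000e-02]), np.float64(115.76))
```

jog_arm(deltas=[[0,0.03,0.002,0,0,0],[0,0.07,0.004,0,0,0],[0,0.11,0.006,0,0,0],[0,0.15,0.008,0,0,0],[0,0.184,0.009,0,0,0],[0.03,0.184,0.009,0,0,0],[0.06,0.184,0.009,0,0,0],[0.085,0.184,0.009,0,0,0],[0.092,0.184,0.009,0,0,0],[0.096,0.184,0.009,0,0,0],[0.099,0.184,0.009,0,0,0],[0.1,0.184,0.009,0,0,0],[0.1,0.184,0.009,0,0,0]])

```text
t: 9.75
tcp_pos: [0.4746, 0.1802, 0.0157]
eef_rot: [-0.352, 1.541, 0.352]
wrist_force: [0.6, -0.0, -0.2]
grip_width: 0.0189
```

jog_arm(deltas=[[0,0,0,0,0,0],[0,0,0,0,0,0],[0,0,0,0,0,0],[0,0,0,0,0,0]], fingers=0.6)

```text
t: 10.08
tcp_pos: [0.4742, 0.1802, 0.0152]
eef_rot: [-0.353, 1.541, 0.353]
wrist_force: [0.9, 0.1, -0.5]
grip_width: 0.0343
```

```bash
python3 -c "
from fit import *
from go import pose,delta
b=read_camera('scene');cv2.imwrite('pics/scene5.png',b);cv2.imwrite('pics/top5.png',read_camera('top'))
p,R,o=pose();print(p.round(4),o['wrist_force'].round(1),o['grip_width'])
print(proj('scene',[p]))
u,v=proj('scene',[p])[0].round().astype(int)
cv2.imwrite('pics/m5.png',crop(b,u,v-5,40,40,14))
print(models.spot_in('cartridge_center','scene')[:1])"
```

```text
[0.4741 0.1801 0.015 ] [0.1 0.4 0.8] 0.034554852409676366
[[399.38259443 245.23237693]]
[]
```

View pics/m5.png

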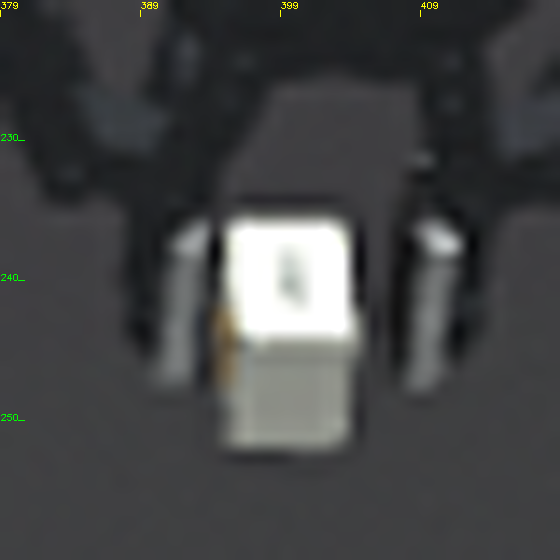

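The cartridge stands between the open fingers (top face u 395–405, v 236–244, front face down to 252).

Run:
```python
from fit import *
im=cv2.imread('pics/scene5.png').astype(float).mean(2)
roi=(394,232,12,24)
x0,y0,w,h=roi
tgt=np.clip((im[y0:y0+h,x0:x0+w]-60)/90,0,1)
print(tgt.sum(1).round(1).tolist())
for y in(.3,.45,.6):
    f=lambda p:((mask("scene",MOD["cart"],*p,roi)-tgt)**2).sum()
    p0=np.array([.472,.180,y]);r=minimize(f,p0,method="Nelder-Mead",options=dict(initial_simplex=np.vstack([p0,p0+[.006,0,0],p0+[0,.006,0],p0+[0,0,.2]])));print(r.x.round(4),np.degrees(r.x[2]).round(1),round(r.fun,2),tgt.sum().round(1))
MOD["top"]=[box(.03,.02,.028,.028)]
q=fit(im,"scene","top",(.472,.18,.45),(392,232,16,18),150,250);print("top",q[0].round(4),np.degrees(q[0][2]).round(1),q[1:])
```

```text
[0.5, 0.3, 0.0, 5.1, 9.0, 9.0, 9.0, 9.0, 9.0, 9.1, 9.8, 9.9, 9.0, 7.4, 7.7, 7.9, 7.9, 7.7, 8.2, 7.3, 0.6, 0.3, 0.5, 0.6]
[0.4665 0.1764 0.4269] 24.5 3.76 144.8
[0.4665 0.1764 0.4271] 24.5 3.76 144.8
[0.4665 0.1764 0.4289] 24.6 3.76 144.8
top [0.4685 0.1764 0.4088] 23.4 (np.float64(2.176215186466744), np.float64(63.690000000000005))
```

jog_arm(deltas=[[0,0,-0.0075,0,0,0],[0.003,0,-0.0075,0,0,0],[0.005,0,-0.0075,0,0,0],[0.005,0,-0.0075,0,0,0]])

```text
t: 10.57
tcp_pos: [0.4669, 0.1767, 0.0093]
eef_rot: [-0.353, 1.542, 0.353]
wrist_force: [1.3, -0.6, 0.1]
grip_width: 0.0339
```

jog_arm(deltas=[[0,0,0,0,0,0],[0,0,0,0,0,0],[0,0,0,0,0,0],[0,0,0,0,0,0],[0,0,0,0,0,0],[0,0,0,0,0,0],[0,0,0,0,0,0],[0,0,0,0,0,0]], fingers=1, squeeze=70)

```text
t: 11.23
tcp_pos: [0.4674, 0.1769, 0.0099]
eef_rot: [-0.353, 1.542, 0.353]
wrist_force: [1.1, 0.0, 2.8]
grip_width: 0.0185
```

```bash
python3 -c "
from go import *
p,R,o=pose();print(p.round(4),o['wrist_force'].round(1),delta(p))"
```

```text
[0.4674 0.1769 0.0099] [1.1 0.  2.8] (array([0.  , 0.  , 0.  , 0.  , 0.02, 0.  ]), np.float64(115.76))
```

jog_arm(deltas=[[-0.03,0,0,0,0,0],[-0.06,0,0,0,0,0],[-0.07,0,0,0,0,0],[-0.07,-0.03,0,0,0,0],[-0.07,-0.07,0,0,0,0],[-0.07,-0.11,-0.001,0,0,0],[-0.07,-0.15,-0.002,0,0,0],[-0.06,-0.186,-0.003,0,0,0],[-0.056,-0.186,-0.003,0,0,0],[-0.056,-0.186,-0.003,0,0,0],[-0.056,-0.186,-0.003,0,0,0],[-0.056,-0.186,-0.003,0,0,0]])

```text
t: 12.23
tcp_pos: [0.5451, 0.0089, 0.0658]
eef_rot: [-0.353, 1.542, 0.353]
wrist_force: [-0.6, -0.3, -0.6]
grip_width: 0.0182
```

```bash
cat > run4.py <<'E'
from fit import *
from go import pose,delta
from run3 import edges,pt,least_squares,L,ex,ey,ez
import sys
f=sys.argv[1];zg=float(sys.argv[2]);bot=float(sys.argv[3]) if len(sys.argv)>3 else None
im=read_camera("scene");cv2.imwrite(f"pics/{f}.png",im)
p,R,o=pose();print(p.round(4),delta(p)[1],o["wrist_force"].round(1),round(o["grip_width"],4))
MOD["top"]=[box(.03,.02,.028,.028)]
z=p[2]-zg
e=edges(im,205,234);v0=int(e[0])-4
q=fit(im,"scene","top",(p[0],p[1],.45),(315,v0,18,18),160,250,z=z)[0]
d=np.array([q[0],q[1],0])-L;print("edges",e.round(2),"topfit",q.round(4),"rel logger x',y' mm",(d@ex*1000).round(2),(d@ey*1000).round(2))
T=p+[0,0,.021-zg]
g=lambda s:np.r_[proj("scene",pt(s[1],-.015,.028,T+ex*s[0]))[0,1],proj("scene",pt(s[1],.015,.028,T+ex*s[0]))[0,1]]-e
s=least_squares(g,[0,0],x_scale=[.001,.1]).x;print("xoff mm %.1f pitch %.2f; centre x' %.1f"%(s[0]*1e3,s[1],((T-L)@ex+s[0])*1e3))
E
python3 run4.py scene6 .0099
```

```text
[0.5452 0.0091 0.066 ] 115.84 [-0.4 -0.5 -1.1] 0.0184
edges [216.28 224.48] topfit [0.5467 0.0088 0.4804] rel logger x',y' mm 1.77 0.14
xoff mm 0.8 pitch 0.01; centre x' 1.3
```

jog_arm(deltas=[[0.004,0,0,0,0,0],[0.007,0,0,0,0,0],[0.008,0,0,0,0,0],[0.009,0,0,0,0,0],[0.01,0,0,0,0,0],[0.01,0,0,0,0,0]])

```text
t: 12.78
tcp_pos: [0.5454, 0.0081, 0.0556]
eef_rot: [-0.353, 1.542, 0.353]
wrist_force: [0.2, 0.5, -0.4]
grip_width: 0.0185
```

```bash
python3 run4.py scene7 .0099
```

```text
[0.5454 0.0081 0.0557] 115.76 [-0.   0.6 -0.2] 0.0183
edges [219.32 227.73] topfit [0.5469 0.008  0.4689] rel logger x',y' mm 1.6 -0.69
xoff mm 0.5 pitch 0.03; centre x' 0.8
```

jog_arm(deltas=[[0.001,0,0,0,0,0],[0.002,0,0,0,0,0],[0.003,0,0,0,0,0],[0.004,0,0,0,0,0],[0.004,0,0,0,0,0]])

```text
t: 13.25
tcp_pos: [0.5454, 0.0082, 0.0517]
eef_rot: [-0.352, 1.542, 0.353]
wrist_force: [-0.6, 2.8, 0.8]
grip_width: 0.0185
```

```bash
python3 run4.py scene8 .0099
```

```text
[0.5454 0.0082 0.0517] 115.77 [-0.3  2.6 -0.6] 0.0183
edges [220.76 229.45] topfit [0.5479 0.0087 0.4723] rel logger x',y' mm 2.76 -0.45
xoff mm 1.4 pitch 0.06; centre x' 1.7
```

The cartridge is 8 mm in with little force. I'll regrip it higher and push further.

jog_arm(deltas=[[0,0,0,0,0,0],[0,0,0,0,0,0],[0,0,0,0,0,0],[-0.004,0,0,0,0,0],[-0.008,0,0,0,0,0],[-0.008,0,0,0,0,0]], fingers=0.7)

```text
t: 13.8
tcp_pos: [0.5459, 0.008, 0.061]
eef_rot: [-0.353, 1.541, 0.352]
wrist_force: [-0.2, 0.1, -0.4]
grip_width: 0.0255
```

jog_arm(deltas=[[0,0,0,0,0,0],[0,0,0,0,0,0],[0,0,0,0,0,0],[0,0,0,0,0,0],[0,0,0,0,0,0],[0.001,0,0,0,0,0],[0.002,0,0,0,0,0],[0.003,0,0,0,0,0],[0.004,0,0,0,0,0],[0.005,0,0,0,0,0],[0.006,0,0,0,0,0],[0.007,0,0,0,0,0],[0.008,0,0,0,0,0],[0.008,0,0,0,0,0]], fingers=1)

```text
t: 14.97
tcp_pos: [0.5453, 0.0081, 0.0514]
eef_rot: [-0.353, 1.542, 0.353]
wrist_force: [1.8, -0.4, 2.0]
grip_width: 0.0176
```

```bash
python3 run4.py scene9 .0018;  python3 -c "
import cv2;from h import crop
cv2.imwrite('pics/m6.png',crop(cv2.imread('pics/scene9.png'),324,230,40,40,14))"
```

```text
[0.5453 0.0081 0.0515] 115.76 [ 1.5 -1.1  0.9] 0.0179
edges [223.64 232.42] topfit [0.5659 0.0178 0.4816] rel logger x',y' mm 22.96 -0.18
xoff mm 21.4 pitch 0.05; centre x' 21.6
```

View pics/m6.png

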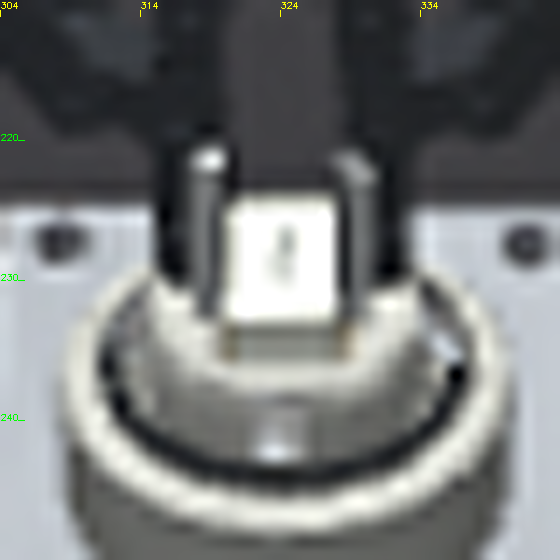

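The cartridge is about 17 mm in and upright, and centred in the mouth. Next I'll open, lift, shut the fingers and push it home from above.

jog_arm(deltas=[[0,0,0,0,0,0],[0,0,0,0,0,0],[0,0,0,0,0,0],[-0.015,0,0,0,0,0],[-0.025,0,0,0,0,0],[-0.025,0,0,0,0,0]], fingers=0.7)

```text
t: 15.52
tcp_pos: [0.5464, 0.008, 0.0791]
eef_rot: [-0.353, 1.539, 0.352]
wrist_force: [-0.1, 0.2, 0.5]
grip_width: 0.0257
```

jog_arm(deltas=[[0,0,0,0,0,0],[0,0,0,0,0,0],[0,0,0,0,0,0],[0,0,0,0,0,0],[0,0,0,0,0,0],[0.008,0,0,0,0,0],[0.012,0,0,0,0,0],[0.015,0,0,0,0,0],[0.017,0,0,0,0,0],[0.019,0,0,0,0,0],[0.021,0,0,0,0,0],[0.023,0,0,0,0,0],[0.0245,0,0,0,0,0],[0.0255,0,0,0,0,0],[0.0265,0,0,0,0,0],[0.0265,0,0,0,0,0]], fingers=1, squeeze=40)

```text
t: 16.85
tcp_pos: [0.5454, 0.0081, 0.0502]
eef_rot: [-0.353, 1.542, 0.353]
wrist_force: [0.0, -0.4, -0.5]
grip_width: 0.0002
```

jog_arm(deltas=[[0.0005,0,0,0,0,0],[0.001,0,0,0,0,0],[0.0015,0,0,0,0,0],[0.0015,0,0,0,0,0]])

```text
t: 17.18
tcp_pos: [0.5457, 0.0079, 0.0499]
eef_rot: [-0.353, 1.541, 0.352]
wrist_force: [-6.2, 1.0, 16.4]
grip_width: 0.0001
```

jog_arm(deltas=[[-0.02,0,0,0,0,0],[-0.06,0,0,0,0,0],[-0.09,0,0,0,0,0],[-0.09,0,0,0,0,0],[-0.09,0,0,0,0,0]])

```text
t: 17.6
tcp_pos: [0.5461, 0.0078, 0.1404]
eef_rot: [-0.353, 1.539, 0.351]
wrist_force: [-0.1, 0.6, -0.7]
grip_width: 0.0001
```

```bash
python3 -c "
from go import *
print(pose()[0].round(4),delta((.5015,-.245,.12),55))"
```

```text
[0.5461 0.0078 0.1404] (array([ 2.040e+01, -2.083e+02, -1.501e+02,  6.076e+01,  1.800e-01,
        2.000e-02]), np.float64(115.76))
```

jog_arm(deltas=[[0,-0.03,-0.02,7,0,0],[0.005,-0.06,-0.04,14,0,0],[0.01,-0.09,-0.06,21,0,0],[0.015,-0.12,-0.08,28,0,0],[0.02,-0.15,-0.1,35,0,0],[0.02,-0.18,-0.125,42,0,0],[0.02,-0.208,-0.15,49,0,0],[0.02,-0.208,-0.15,56,0,0],[0.02,-0.208,-0.15,60.8,0,0],[0.02,-0.208,-0.15,60.8,0,0],[0.02,-0.208,-0.15,60.8,0,0],[0.02,-0.208,-0.15,60.8,0,0]], fingers=0.3)

```text
t: 18.6
tcp_pos: [0.5005, -0.2441, 0.118]
eef_rot: [0.476, 1.519, -0.476]
wrist_force: [0.0, 0.9, 0.5]
grip_width: 0.0598
```

Run:
```python
from go import *
a=read_camera("top");b=read_camera("scene");cv2.imwrite("pics/top10.png",a);cv2.imwrite("pics/scene10.png",b)
cv2.imwrite("pics/m7.png",np.vstack([np.hstack([crop(a,326,255,40,30,10),crop(b,324,236,40,30,10)]),np.hstack([crop(b,249,200,50,38,8)[:300],crop(a,439,277,50,38,8)[:300]])]))
print(pose()[0].round(4),delta((.5015,-.245,.025),55))
```

```text
[ 0.5007 -0.244   0.1184] (array([ 9.34e+01, -3.00e-01,  1.20e+00,  1.20e-01, -3.00e-02,  1.00e-02]), np.float64(55.12))
```

View pics/m7.png

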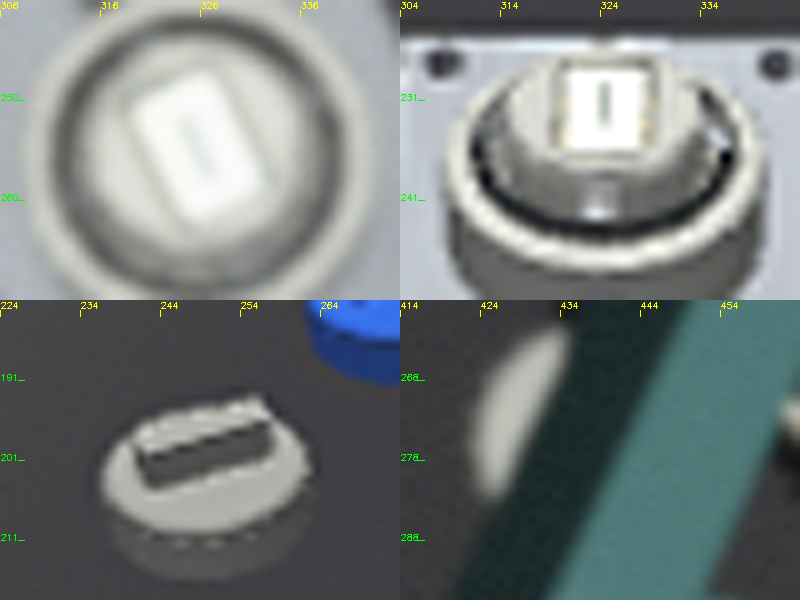

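The cartridge is flush and centred in the recess in both views. The grey cap's ridge in the scene view runs from (241.5,200.8) to (257.5,196.6).

Run:
```python
from fit import *
for uv,z in(([[241.5,200.75],[257.5,196.6]],.04),([[243,204.75],[258.4,200.4]],.022)):
  p=back("scene",uv,z);d=p[0]-p[1];print(p.round(4),np.degrees(np.arctan2(d[1],d[0])),np.linalg.norm(d))
MOD["top"]=[box(.03,.02,.05,.05)]
for c,f,roi in(("scene","scene10",(316,224,17,18)),("top","top10",(316,244,20,22))):
  q=fit(cv2.imread(f"pics/{f}.png"),c,"top",(.546,.008,.45),roi,215 if c=="scene" else 200,250);print(c,q[0].round(4),np.degrees(q[0][2]),q[1:])
t=cv2.imread("pics/scene0.png").astype(float).mean(2);
# cap body circle: silhouette fit without ridge yaw dependence, lower threshold for shaded side
for lo,hi in((50,80),(50,100),(60,75)):
  q=min([fit(t,"scene","cap",(.501,-.244,y),(230,188,38,32),lo,hi) for y in(-.7,-.6)],key=lambda q:q[1]);print("cap",lo,q[0].round(4),np.degrees(q[0][2]).round(1),q[1:])
```

```text
[[ 0.5274 -0.2477  0.04  ]
 [ 0.4928 -0.2194  0.04  ]] -39.26482755369146 0.04465062218625909
[[ 0.5218 -0.249   0.022 ]
 [ 0.4869 -0.2222  0.022 ]] -37.52688481515671 0.04396219808925783
scene [0.5479 0.0094 0.4799] 27.497262596740693 (np.float64(15.661305149510786), np.float64(58.93333333333334))
top [0.5471 0.0071 0.4393] 25.169792566099268 (np.float64(12.515353633217993), np.float64(130.2866666666667))
cap 50 [ 0.5013 -0.2436 -0.4582] -26.3 (np.float64(231.2622303387586), np.float64(872.0555555555554))
cap 50 [ 0.5003 -0.244  -0.6301] -36.1 (np.float64(116.85741191849289), np.float64(642.06))
cap 60 [ 0.5014 -0.2435 -0.5477] -31.4 (np.float64(161.60199068734246), np.float64(798.9777777777778))
```

jog_arm(deltas=[[0.03,0,0,-1,0,0],[0.06,0,0,-1,0,0],[0.085,0,0.0,-1,0,0],[0.0935,0,0,-1,0,0],[0.0935,0,0,-1,0,0],[0.0935,0,0,-1,0,0]])

```text
t: 19.2
tcp_pos: [0.5011, -0.2445, 0.0262]
eef_rot: [0.465, 1.52, -0.465]
wrist_force: [0.2, -0.6, 0.4]
grip_width: 0.06
```

jog_arm(deltas=[[0,0,0,0,0,0],[0,0,0,0,0,0],[0,0,0,0,0,0],[0,0,0,0,0,0],[0,0,0,0,0,0],[0,0,0,0,0,0],[0,0,0,0,0,0],[0,0,0,0,0,0],[0,0,0,0,0,0],[0,0,0,0,0,0]], fingers=1, squeeze=90)

```text
t: 20.03
tcp_pos: [0.5013, -0.2447, 0.0266]
eef_rot: [0.465, 1.519, -0.465]
wrist_force: [-1.5, 1.6, 7.4]
grip_width: 0.0115
```

```bash
python3 -c "
from go import *
p,R,o=pose();print(p.round(4),o['wrist_force'].round(1),o['grip_width'],delta((.545,.0085,.095),25.8))"
```

```text
[ 0.5013 -0.2447  0.0266] [-1.5  1.6  7.4] 0.011525808898021192 (array([-6.850e+01,  2.343e+02, -1.054e+02,  3.016e+01,  9.000e-02,
       -4.000e-02]), np.float64(55.96))
```

jog_arm(deltas=[[-0.02,0,0,0,0,0],[-0.05,0,0,0,0,0],[-0.08,0,0,0,0,0],[-0.08,0,0,0,0,0],[-0.08,0,0,0,0,0]])

```text
t: 20.45
tcp_pos: [0.5015, -0.2449, 0.1074]
eef_rot: [0.464, 1.517, -0.466]
wrist_force: [-0.4, 0.5, -1.1]
grip_width: 0.0116
```

```bash
python3 -c "
from go import *
p,R,o=pose();print(p.round(4),o['wrist_force'].round(1),o['grip_width'],delta((.5455,.0082,.095)))"
```

```text
[ 0.5015 -0.2449  0.1074] [-0.4  0.5 -1.1] 0.011605446726812726 (array([ 1.210e+01,  2.344e+02, -1.053e+02, -0.000e+00,  2.100e-01,
       -2.000e-02]), np.float64(55.97))
```

jog_arm(deltas=[[0,0.03,-0.013,0,0,0],[0,0.06,-0.027,0,0,0],[0,0.09,-0.04,0,0,0],[0,0.12,-0.054,0,0,0],[0,0.15,-0.067,0,0,0],[0,0.18,-0.081,0,0,0],[0,0.21,-0.094,0,0,0],[0.005,0.234,-0.105,0,0,0],[0.012,0.234,-0.105,0,0,0],[0.012,0.234,-0.105,0,0,0],[0.012,0.234,-0.105,0,0,0],[0.012,0.234,-0.105,0,0,0]])

```text
t: 21.45
tcp_pos: [0.5445, 0.0074, 0.093]
eef_rot: [0.466, 1.521, -0.466]
wrist_force: [0.8, 0.2, 0.0]
grip_width: 0.0118
```

Run:
```python
from go import *
b=read_camera("scene");cv2.imwrite("pics/scene11.png",b)
p,R,o=pose();print(p.round(4),delta(p)[1],o["wrist_force"].round(1))
cv2.imwrite("pics/m8.png",crop(b,324,232,66,60,10))
```

```text
[0.5446 0.0073 0.0933] 55.9 [ 0.  -0.3  0.3]
```

View pics/m8.png

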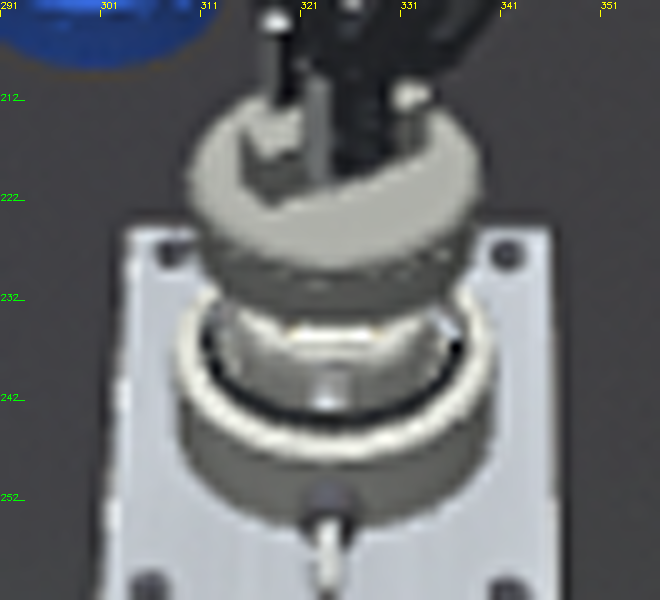

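The cap is held level over the neck: top disc u 310–339 with its front edge at v≈228.5, rim front v≈234. The pot shoulder spans u 308.6–340.3 with its front at v≈247.5.

Run:
```python
from fit import *
from scipy.optimize import least_squares
im=cv2.imread("pics/scene11.png").astype(float).mean(2)
for u in(322,324,326):print(u,im[224:252,u].round().astype(int).tolist())
for v in(216,219):print(v,im[v,305:315].round().astype(int).tolist(),im[v,333:344].round().astype(int).tolist())
for v in(236,239):print(v,im[v,303:313].round().astype(int).tolist(),im[v,334:346].round().astype(int).tolist())
def circ(d,z,uL,uR,vF,g=(.545,.008)):
    def f(p):
        P=proj("scene",[[p[0]+d/2*np.cos(q),p[1]+d/2*np.sin(q),z] for q in np.linspace(0,6.283,180)])
        return [(P[:,0].min()+P[:,0].max()-uL-uR)/2,P[:,1].max()-vF]
    s=least_squares(f,g,diff_step=1e-3).x
    P=proj("scene",[[s[0]+d/2*np.cos(q),s[1]+d/2*np.sin(q),z] for q in np.linspace(0,6.283,180)])
    print(d,z,s.round(4),"pred width",np.ptp(P[:,0]).round(1),"meas",round(uR-uL,1),"vmin",P[:,1].min().round(1))
circ(.069,.0887,309.7,338.8,228.4);circ(.069,.0667,309.7,338.8,234)
circ(.08,.034,308.4,340,247.3)
```

```text
322 [173, 173, 175, 170, 137, 81, 108, 83, 83, 72, 127, 250, 196, 201, 147, 134, 137, 152, 165, 49, 52, 145, 231, 199, 96, 100, 97, 96]
324 [174, 173, 174, 171, 152, 73, 81, 84, 82, 72, 124, 247, 191, 198, 118, 147, 144, 161, 191, 58, 41, 122, 234, 199, 104, 98, 98, 100]
326 [174, 174, 176, 167, 128, 75, 82, 83, 82, 72, 129, 252, 180, 194, 132, 113, 100, 100, 97, 60, 53, 145, 237, 211, 86, 99, 96, 82]
216 [66, 65, 65, 64, 60, 82, 147, 185, 180, 159] [107, 163, 179, 182, 169, 95, 57, 63, 65, 66, 65]
219 [65, 66, 65, 61, 91, 148, 171, 176, 178, 161] [174, 173, 173, 176, 171, 131, 69, 61, 66, 65, 66]
236 [152, 210, 200, 200, 194, 196, 226, 195, 39, 73] [128, 164, 13, 93, 193, 211, 185, 200, 202, 204, 209, 193]
239 [184, 202, 200, 202, 188, 162, 200, 231, 200, 34] [121, 29, 107, 203, 224, 177, 130, 205, 200, 203, 208, 195]
0.069 0.0887 [0.546  0.0096] pred width 28.9 meas 29.1 vmin 209.8
0.069 0.0667 [0.5416 0.0073] pred width 28.4 meas 29.1 vmin 215.5
0.08 0.034 [0.5469 0.0098] pred width 32.5 meas 31.6 vmin 225.5
```

jog_arm(deltas=[[0.005,0.001,0.0003,0,0,0],[0.01,0.001,0.0003,0,0,0],[0.014,0.001,0.0003,0,0,0],[0.017,0.001,0.0003,0,0,0],[0.019,0.001,0.0003,0,0,0],[0.02,0.001,0.0003,0,0,0],[0.02,0.001,0.0003,0,0,0]])

```text
t: 22.08
tcp_pos: [0.5457, 0.0088, 0.0733]
eef_rot: [0.465, 1.52, -0.465]
wrist_force: [1.8, -0.3, 0.6]
grip_width: 0.0115
```

Run:
```python
from go import *
b=read_camera("scene");cv2.imwrite("pics/scene12.png",b)
p,R,o=pose();print(p.round(4),delta(p)[1],o["wrist_force"].round(1),o["wrist_torque"].round(2),o["grip_width"])
cv2.imwrite("pics/m9.png",crop(b,324,232,50,45,12))
```

```text
[0.5457 0.0089 0.0735] 55.97 [ 2.8 -0.8  0.7] [-0.11 -0.35 -0.01] 0.011346158539699532
```

View pics/m9.png

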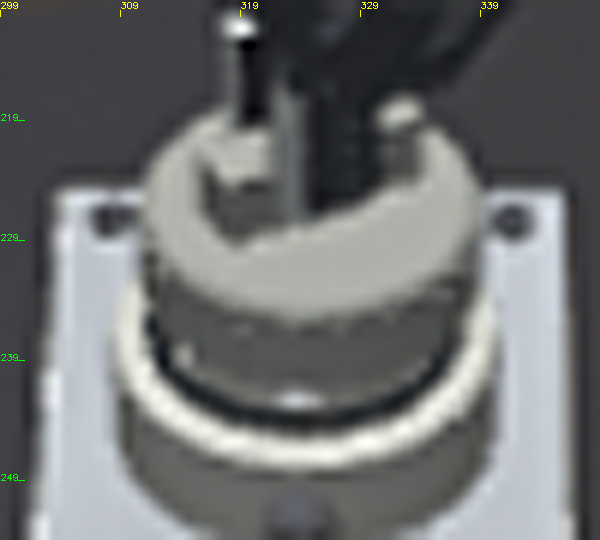

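The cap sits level and centred over the neck, rim at about 46.7 mm. Next I'll press it down.

jog_arm(deltas=[[0.001,0,0,0,0,0],[0.002,0,0,0,0,0],[0.003,0,0,0,0,0],[0.004,0,0,0,0,0],[0.005,0,0,0,0,0],[0.006,0,0,0,0,0],[0.007,0,0,0,0,0],[0.007,0,0,0,0,0]])

```text
t: 22.8
tcp_pos: [0.5463, 0.0088, 0.0674]
eef_rot: [0.466, 1.518, -0.465]
wrist_force: [1.8, -0.7, 2.3]
grip_width: 0.0111
```

jog_arm(deltas=[[0.001,0,0,0,0,0],[0.002,0,0,0,0,0],[0.003,0,0,0,0,0],[0.003,0,0,0,0,0]])

```text
t: 23.13
tcp_pos: [0.5458, 0.0088, 0.0632]
eef_rot: [0.465, 1.52, -0.465]
wrist_force: [5.4, -1.9, 1.3]
grip_width: 0.0115
```

jog_arm(deltas=[[0.0007,0,0,0,0,0],[0.0014,0,0,0,0,0],[0.002,0,0,0,0,0],[0.002,0,0,0,0,0],[0.002,0,0,0,0,0]])

```text
t: 23.55
tcp_pos: [0.5458, 0.0088, 0.0618]
eef_rot: [0.465, 1.519, -0.465]
wrist_force: [1.6, -2.6, 7.7]
grip_width: 0.0114
```

Run:
```python
from go import *
b=read_camera("scene");cv2.imwrite("pics/scene13.png",b)
p,R,o=pose();print(p.round(4),o["wrist_force"].round(1),o["wrist_torque"].round(2),o["grip_width"])
cv2.imwrite("pics/m10.png",crop(b,324,232,50,45,12))
```

```text
[0.5458 0.0087 0.0618] [ 3.1 -1.9  7.6] [-0.39 -0.42 -0.07] 0.010979152292541067
```

View pics/m10.png

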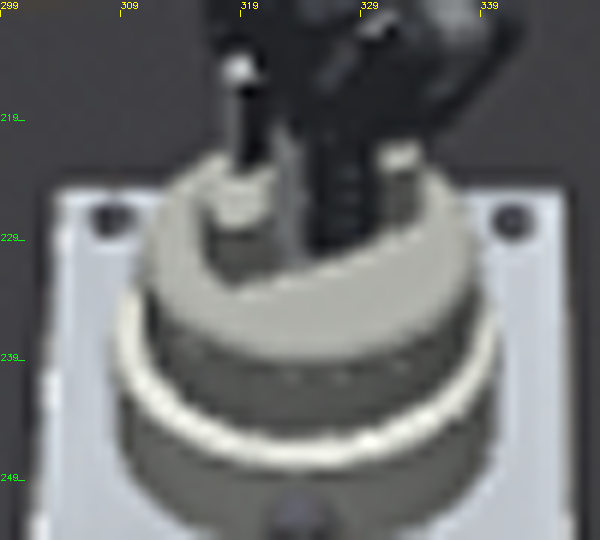

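The cap is seated level on the shoulder, and the 7.6 N reaction fits the seal. I'll press a little harder.

jog_arm(deltas=[[0.0005,0,0,0,0,0],[0.001,0,0,0,0,0],[0.001,0,0,0,0,0],[0.001,0,0,0,0,0],[0.001,0,0,0,0,0],[0.001,0,0,0,0,0],[0.001,0,0,0,0,0]])

```text
t: 24.18
tcp_pos: [0.5458, 0.0088, 0.0611]
eef_rot: [0.465, 1.519, -0.465]
wrist_force: [0.5, -1.0, 11.0]
grip_width: 0.0114
```

Run:
```python
from fit import *
from go import pose
b=read_camera("scene");im=b.astype(float).mean(2);cv2.imwrite("pics/scene14.png",b)
p,R,o=pose();print(p.round(4),o["wrist_force"].round(1),o["grip_width"])
print(im[232:252,324].round().astype(int).tolist())
for v in(228,230):print(v,im[v,306:316].round().astype(int).tolist(),im[v,333:344].round().astype(int).tolist())
for c in((.5468,.009),):
  for z in(.057,.059,.062):
    P=proj("scene",[[c[0]+.0345*np.cos(q),c[1]+.0345*np.sin(q),z] for q in np.linspace(0,6.283,180)]);print(z,P.min(0).round(1),P.max(0).round(1))
```

```text
[0.5459 0.0087 0.0611] [ 1.1 -2.4 11.9] 0.011352385118630211
[182, 174, 173, 173, 174, 175, 158, 111, 78, 82, 83, 81, 81, 139, 230, 199, 104, 98, 97, 100]
228 [180, 94, 102, 149, 165, 161, 175, 176, 171, 132] [183, 178, 174, 174, 166, 166, 187, 118, 70, 94, 163]
230 [195, 197, 201, 193, 156, 149, 176, 175, 172, 138] [174, 172, 173, 175, 164, 153, 195, 209, 208, 207, 205]
0.057 [309.7 219.8] [338.1 238.5]
0.059 [309.7 219.2] [338.1 237.9]
0.062 [309.7 218.3] [338.1 237. ]
```

```bash
python3 -c "
from cell import order,arm
print(order.job_done());o=arm.get_obs();print(o['t'],o['wrist_force'])"
```

```text
the job is handed in; nothing more can be done
None
the job is handed in; nothing more can be done
```

The logger is ready for the water: the cartridge is flush, the cap is on and seated, and I handed the job in while still pressing it down. The hand-in reported no verdict.

- **Cartridge:** On the first try its rear lower edge caught on the recess rim and it tilted in the grip. I set it down on clear bench to level it, gripped it again and put it in with almost no force. I then pushed it home with the fingers shut, until it stopped hard at about 50 mm height. Both cameras then showed it flush and centred.
- **Cap:** I took the grey one and left the blue look-alikes alone. The last checks showed:
  - **Force:** the wrist felt about 11–12 N upward while pressing.
  - **Rim height:** it works out at about 34.5 mm from both the arm position and the picture, so the sealing ring is squeezed by about 2.5 mm.
  - **Level and centring:** the cap looked level and was centred to about 1 mm.
- **Disagreed or not seen:**
  - I never caught the 8–16 N peak of the click in a reading, only a drop to about 1 N followed by the seal's resistance. That the cap clicked is inferred from its height and the seal force.
  - The cameras' position estimates for the logger differed by up to 3 mm.
- **Bystanders:** I saw no contact with any of them. I did not measure their positions again at the end.

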